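# Weigh a sample cup and load the right mixer drive

## Task

Weigh the steel sample cup: stand it gently on the empty pan of the beam balance, let go, and see from the beam whether it is heavier or lighter than the brass weight on the other pan. Then load it into the square mixer drive if it is heavier or the round one if it is lighter: turn it under light downward pressure until it drops over the drive dog and stands fully home and upright, and let go. Never force it down, don't touch the balance with the gripper, and leave everything else as it is.

Things in the scene. Friction and masses are not known exactly. Their poses are not given: they have to be found in the camera images.
- cup_mid (a point): Steel sample cup: upright cylinder, 56 mm in diameter (lid 52), 85 mm tall, 0.23 to 0.47 kg, standing on the bench. This point is its centre, 42.5 mm above its underside; z is its axis. Below are four feet 8 mm tall filling the corners of a 38 mm square with sides along x and y; between them a cross of two grooves 10 mm wide, 8 mm deep, along x and y: each quarter turn is alike.
- balance: Beam balance, base 90 x 150 mm, origin centred under it. The beam lies along y and rocks about a line along x, 55 mm above the origin. Two flat round pans, 90 mm in diameter, centred 120 mm from the pivot; tops 76 mm above the bench when level. Empty pan at +y; a 350 g brass weight (42 mm wide, 52 mm tall) fixed on the -y pan. A pointer and scale stand 142 mm high over the middle.
- beam (a joint): Tilt of the beam and its pans in rad: 0 level, positive with the cup's (+y) pan down, negative with it up (stop at -0.16). It rests at -0.16 while the +y pan is empty. With the cup on the pan, above 0 means heavier than the brass weight, below 0 lighter, about 0.004 rad for each percent. It settles in about 1 s.
- pan (a point): Centre of the top face of the empty pan when the beam is level. This point does not move with the beam: at the -0.16 stop the pan is 19 mm higher and leans by 0.16 rad.
- square_drive: Mixer drive for heavy cups, square body 110 x 110 mm, 55 mm tall, fixed. Origin centred under it. In its top a round well 65 mm in diameter, 30 mm deep (floor 25 mm above the origin). A cup fully home has its centre 67.5 mm above the origin, its feet on the floor either side of the dog. A push on the cup of over 25 N harms the drive.
- round_drive: Mixer drive for light cups, round body 110 mm in diameter, 55 mm tall, fixed. Origin, well, heights and the 25 N limit as for the square drive.
- square_dog (a point): Centre of the square drive's well floor (axes of the drive's body). Here stands the dog: a brass bar 36 mm long, 6 wide, 6 tall, lying at an unmeasured angle. A groove of the cup must lie along it, or the cup rests on it 6 mm too high. It is sprung: yields downward at 6 N, then 1 mm per 5 N, 6.5 mm at most; stiff to turn (0.3 N m). Within about 0.1 rad it jumps into the groove and its push vanishes.
- round_dog (a point): Centre of the round drive's well floor; a dog just like the square drive's stands here, at an angle of its own.
- square_head (a joint): How far the top of the square drive has sunk on its stiff rubber mounts, in m: 0 empty, 0.00014 under the weight of a 350 g cup. Far too little to weigh by; only a sign of the load.
- round_head (a joint): The same for the round drive.
- jar1: Bystander: closed sample jar, 46 mm in diameter, 50 mm tall; origin under its centre.
- jar2: Bystander: a second such jar.
- jar3: Bystander: a third such jar.
- wash_bottle: Bystander: wash bottle 66 mm in diameter, 178 mm tall with its spout; origin under its centre.
- gas_can: Bystander: blue gas burner 90 mm in diameter, 175 mm tall; origin under its centre.
- spatula: Bystander: spatula 180 mm long, lying on the bench.
Not all that is in view belongs to the job. Of the things that look like the part that bears cup_mid, take the one that is farthest to the robot's right at the start.

How it is judged:
By the outcome, as a careful person would: the job done as asked, in the order asked, and still so for the second after the job is handed in, with the robot touching nothing.
It also fails if it takes over 69 s, if anything falls off the work surface, if the arm or the gripper's body presses on something with over 40 N, if the wrist force passes 120 N, or if a joint passes its speed limit or range.

## Robot

A 6-joint arm with a two-finger parallel gripper is mounted at the origin on the work surface. World frame = base frame: x ahead of the robot, y to its left, z up, the work surface at z = 0. Lengths are in mm, angles in rad, forces in N, time in s.
With the tool pointing down it reaches from about 400 to 925 mm from the base axis. Payload 12.5 kg.
Tool frame: the origin (TCP) lies midway between the tips of the shut fingers; the grasp point (between the pads) lies 19 mm behind it (env.tcp_to_grasp is the distance from the TCP to the grasp point, in mm); z points along the fingers, y is the line along which they close (so a half turn about z gives the same grasp; the last joint's range is limited). The gripper opens to 95 mm and grips with 3 to 60 N. Pads are 20 mm wide; open, the fingers measure 119 mm over their backs; the gripper's body (75 mm by 180 mm) begins 59 mm behind the grasp point.
Start: joints at [-1.356, 0.491, 1.559, -0, 1.092, -0.106], TCP at [197.102, -593.125, 214.661] pointing down, gripper open.
Joint ranges: [-3.1, 3.1], [-0.84, 2.19], [0.05, 2.79], [-1.13, 4.28], [0.06, 2.93], [-2.69, 2.69]. Speed limits (rad/s): [2.22, 2.22, 2.79, 3.14, 3.14, 3.14].

## Interface

Orientations are given as [roll, pitch, yaw] about the fixed x, y, z axes, in that order (R = Rz(yaw) Ry(pitch) Rx(roll)).
In Python, from cell import env gives the robot as it stands. The module is installed in compiled form; this text tells all that it offers.
- The arm moves only by the tool step_arm, never from a script. Its argument "plan" is a list that holds one entry, the list of rows, each a list of 5 numbers: the shift along the tool's x, y, z in mm, then the turn about the tool's z in degrees, then the opening, from -1 (shut) to 1 (fully open). A call has 1 to 8 rows; each row is the pose to reach, as a shift and turn from the pose commanded when the call began, along the tool's axes at that moment; what a row does not reach only later rows make up. A row lasts 1/12 s, in which the tool goes at most 41.7 mm and 7.16 degrees, less where a joint would pass 70% of its speed; a pose out of reach is approached as far as the arm can. A call with a gripper value outside its range is refused whole. The fingers move at their own pace and stop on an object; the grip force is fixed at half the most. Time passes only in rows, so rows that repeat a pose let the fingers close. It gives the time, the measured TCP pose, the force, the opening and the grip force at its end, in the units of the state.
- env.state(): the state, without advancing time (a new reading comes with each control period).
- env.read_camera(name): name is "scene" or "top" or "wrist"; returns the picture (384x512x3 uint8, blue, green, red); there is no depth.
- env.get_calibration(name): a dict with "K" (3x3 intrinsics, pixels), "extrinsics" (4x4, takes a point from world to camera coordinates). Camera axes: x right, y up, looking along -z (the intrinsics and any distortion apply to the point x, -y, -z); pixel columns grow to the right and rows downward; lengths in mm; the calibration is good to about 2 mm. The wrist camera is an equidistant fisheye: a pixel r from the principal point sees the ray r / f radians off the axis. A picture is of the moment at which its call begins: read the wrist's pose just before it. get_calibration takes no time and is no camera call; for the wrist camera it gives the pose at the moment of the call.
- env.job_done(): hands the job in; it is judged then, once.
The state is a dict: "t": time; "joints": joint angles; "qvel": joint speeds; "tau": joint torques, N m; "eef_pos": TCP position; "tcp_rot": TCP orientation; "ft_force": force on the tool from outside, world axes, zero at the start; "moment": the same for the moment, N m; "opening": opening from 0.0 (shut) to 1.0 (fully open); "grip_force": force on a finger pad.
Only numpy, scipy, OpenCV 4.12 (cv2) and the standard library are available. Lean on these libraries where they do the work, as an engineer would, in place of code of your own. Each camera call takes 0.05 s, during which the arm holds its last target. There are 200 camera calls.

## Working session

There is one attempt and no reset: what is moved stays moved. The work goes in short steps, Python scripts to look and compute and a tool call to move; the robot and the scene stay as the last step left them, time stands still between calls to the robot, and variables do not carry over. Pictures are saved under pics/ and viewed, at most 10 in all, crops included, and the job is handed in when it is done.

Besides the shell and the picture viewer there is one more tool, called after ">>>" as name(argument=value, ...) on one line, values as JSON. step_arm: Moves the arm, as the interface text tells. Its arguments: {"type":"object","properties":{"plan":{"type":"array"}},"required":["plan"]}

```bash
mkdir -p pics
cat > h.py <<'E'
from cell import env
import numpy as np, cv2
def snap(n,f,crop=None,s=1):
    im=env.read_camera(n)
    cv2.imwrite(f'pics/{f}_full.png',im)
    if crop: x0,y0,x1,y1=crop; im=im[y0:y1,x0:x1]
    im=cv2.resize(im,None,fx=s,fy=s,interpolation=cv2.INTER_CUBIC); cv2.imwrite(f'pics/{f}.png',im)
def ray(n,u,v,c=None):
    c=c or env.get_calibration(n); K=np.array(c['K']);E=np.array(c['extrinsics'])
    x=(u-K[0,2])/K[0,0]; y=(v-K[1,2])/K[1,1]
    if n=='wrist':
        r=np.hypot(x,y); d=np.array([x/r*np.sin(r),y/r*np.sin(r),np.cos(r)]) if r>1e-9 else np.array([0,0,1.])
    else: d=np.array([x,y,1.])
    d=d*[1,-1,-1]; R=E[:3,:3]
    return -R.T@E[:3,3], R.T@d
def at(n,u,v,z,c=None):
    o,d=ray(n,u,v,c); return (o+d*(z-o[2])/d[2]).round(1)
def pix(n,p,c=None):
    c=c or env.get_calibration(n); K=np.array(c['K']);E=np.array(c['extrinsics'])
    q=(E@np.append(p,1))[:3]*[1,-1,-1]
    if n=='wrist':
        r=np.hypot(q[0],q[1]); t=np.arctan2(r,q[2]); x,y=q[0]/r*t,q[1]/r*t
    else: x,y=q[0]/q[2],q[1]/q[2]
    return np.round([K[0,0]*x+K[0,2],K[1,1]*y+K[1,2]],1)
E
python3 - <<'E'
from h import *
snap('top','top0',s=1.5); snap('scene','scene0',s=1.5)
for n in('top','scene','wrist'):
    c=env.get_calibration(n);print(n,c)
s=env.state();print(s['t'],s['eef_pos'],s['tcp_rot'],s['ft_force'])
E
```

```text
top {'K': array([[374.44035391,   0.        , 255.05134601],
       [  0.        , 374.44035391, 193.23990359],
       [  0.        ,   0.        ,   1.        ]]), 'extrinsics': array([[-2.14152733e-02, -9.99770103e-01,  1.06176603e-03,
        -4.05617307e+01],
       [ 9.96072546e-01, -2.12447866e-02,  8.59542975e-02,
        -5.66829253e+02],
       [-8.59119799e-02,  2.89833077e-03,  9.96298515e-01,
        -9.65257741e+02],
       [ 0.00000000e+00,  0.00000000e+00,  0.00000000e+00,
         1.00000000e+00]])}
scene {'K': array([[477.0465009 ,   0.        , 260.33883806],
       [  0.        , 477.0465009 , 194.57966067],
       [  0.        ,   0.        ,   1.        ]]), 'extrinsics': array([[ 7.82957218e-01,  6.21899019e-01,  1.48190606e-02,
        -4.10188508e+02],
       [-4.77459556e-01,  5.85499698e-01,  6.55150728e-01,
         2.82165992e+02],
       [ 3.98761039e-01, -5.20030494e-01,  7.55352844e-01,
        -1.79847855e+03],
       [ 0.00000000e+00,  0.00000000e+00,  0.00000000e+00,
         1.00000000e+00]])}
wrist {'K': array([[297.31863964,   0.        , 257.58969409],
       [  0.        , 297.31863964, 189.47678191],
       [  0.        ,   0.        ,   1.        ]]), 'extrinsics': array([[ 3.16326888e-01, -9.48650123e-01, -4.93782830e-04,
        -6.23980423e+02],
       [ 9.17217091e-01,  3.05978356e-01, -2.55127524e-01,
         3.03204722e+01],
       [ 2.42177844e-01,  8.02507895e-02,  9.66907288e-01,
        -3.90924614e+02],
       [ 0.00000000e+00,  0.00000000e+00,  0.00000000e+00,
         1.00000000e+00]])}
0.1 [ 197.03728612 -592.91666146  214.11082039] [-3.14059708e+00 -6.77016920e-05  3.20759194e-01] [-0.39857539 -0.45227531  0.58685242]
```

View pics/top0.png

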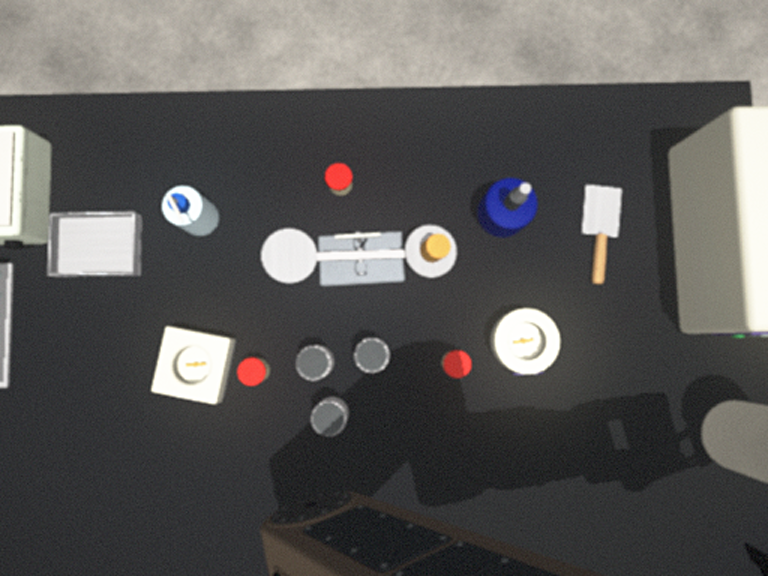

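View pics/scene0.png

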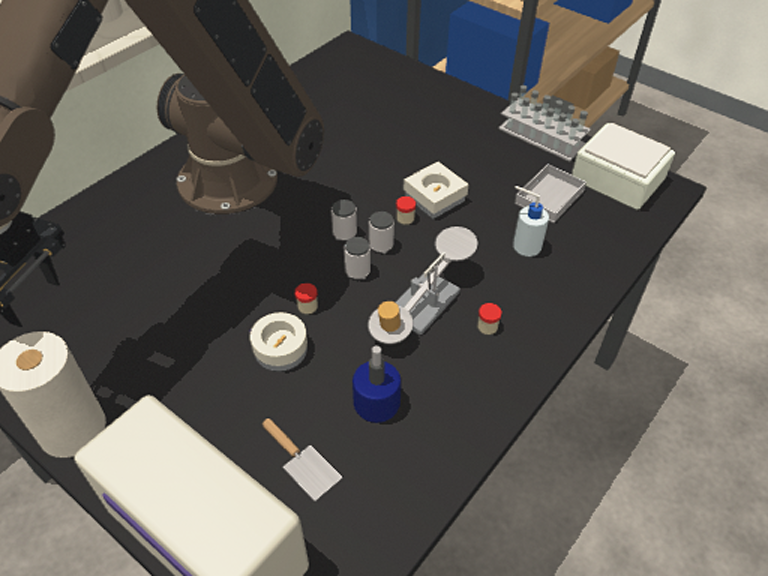

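The top view shows three cup-like things at (314,362), (371,355) and (329,416). The image's right is −y, so the robot's rightmost is (371,355). I'll crop in to check it and to measure the positions.

Run:
```python
from h import *
im=cv2.imread('pics/top0_full.png')
c=im[145:295,95:385]; cv2.imwrite('pics/crop1.png',cv2.resize(c,None,fx=2.75,fy=2.75,interpolation=cv2.INTER_CUBIC))
for nm,u,v,z in [('A',314,362,85),('B',371,355,85),('C',329,416,85),('pan',289,256,95),('weightpan',431,251,57),('sq',194,366,55),('rd',526,341,55),('jarL',253,372,50),('jarR',457,364,50),('jarF',339,177,50),('wash',190,205,100),('gas',507,210,100)]:
    print(nm,at('top',u/1.5,v/1.5,z))
for nm,u,v,z in [('A',381,220,85),('B',357,245,85),('C',344,208,85),('pan',456,243,95),('weightpan',390,322,57),('sq',436,183,55),('rd',278,338,55)]:
    print(nm,at('scene',u/1.5,v/1.5,z))
```

```text
A [444.6  62.2  85. ]
B [454.  -31.2  85. ]
C [357.1  38.8  85. ]
pan [618.9 100.2  95. ]
weightpan [ 628.1 -137.    57. ]
sq [441.1 268.3  55. ]
rd [ 471.1 -293.7   55. ]
jarL [428.6 169.9  50. ]
jarR [ 434.7 -176.2   50. ]
jarF [763.   19.3  50. ]
wash [706.4 261.8 100. ]
gas [ 687.  -260.2  100. ]
A [447.6  60.2  85. ]
B [456.6 -32.9  85. ]
C [358.5  37.8  85. ]
pan [622.9  98.1  95. ]
weightpan [ 629.3 -135.7   57. ]
sq [448.8 268.9  55. ]
rd [ 482.6 -304.8   55. ]
```

View pics/crop1.png

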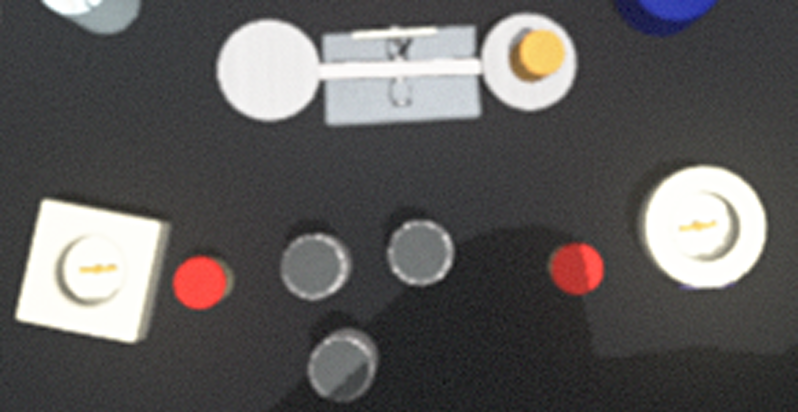

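Crop: the rightmost cup is at crop pixel (420,252), which puts it at about (455,−32). The scene camera agrees. The dogs show up at (98,268) in the square drive and (699,226) in the round one. I'll move over the cup now.

>>> step_arm(plan=[[[422,-451,0,-71.6,1],[422,-451,0,-71.6,1],[422,-451,0,-71.6,1],[422,-451,0,-71.6,1],[422,-451,0,-71.6,1],[422,-451,0,-71.6,1],[422,-451,0,-71.6,1],[422,-451,0,-71.6,1]]])

```text
t: 0.77
eef_pos: [336.7, -288.4, 214.6]
tcp_rot: [-3.142, -0.0, 1.327]
ft_force: [0.8, -0.9, 0.4]
opening: 0.998
grip_force: 0.0
```

>>> step_arm(plan=[[[278,52,30,-14,1],[278,52,30,-14,1],[278,52,30,-14,1],[278,52,30,-14,1],[278,52,30,-14,1],[278,52,30,-14,1],[278,52,30,-14,1],[278,52,30,-14,1]]])

```text
t: 1.43
eef_pos: [456.9, -29.5, 183.9]
tcp_rot: [-3.141, -0.001, 1.569]
ft_force: [0.6, 0.3, 0.4]
opening: 1.0
grip_force: 0.0
```

Run:
```python
from h import *
s=env.state();c=env.get_calibration('wrist');snap('wrist','w1',s=1.5)
print(s['eef_pos'],s['tcp_rot'],pix('wrist',[455,-32,85],c),pix('wrist',[455,-32,0],c))
import pickle;pickle.dump(c,open('w1.pkl','wb'))
```

```text
[456.90709648 -29.4756174  183.9147858 ] [-3.14116070e+00 -7.17725561e-04  1.56941636e+00] [256.3 192.9] [256.7 174.4]
```

View pics/w1.png

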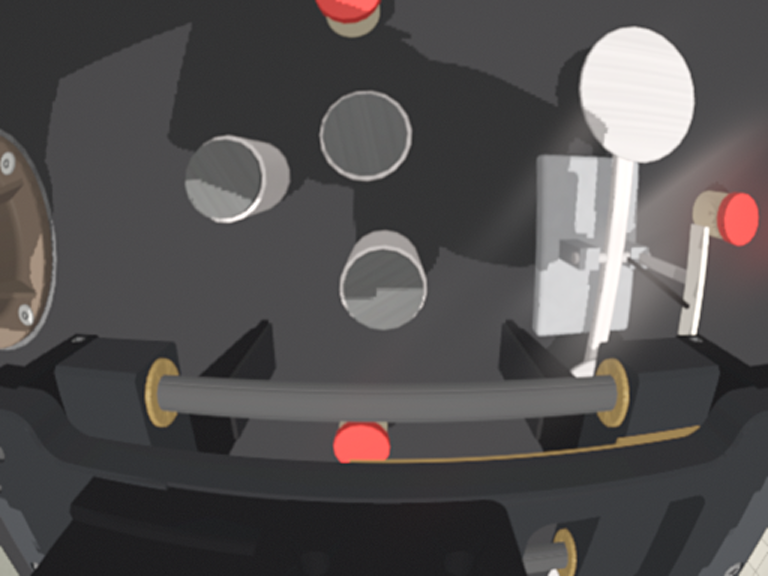

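Wrist view: the target cup's lid is at (383,289), where it was predicted. The empty pan is at (637,94) and is clear.

Run:
```python
from h import *
import pickle;c=pickle.load(open('w1.pkl','rb'))
print(at('wrist',383.5/1.5,288.5/1.5,85,c),[at('wrist',u/1.5,v/1.5,95,c) for u,v in((637,94),(580,94),(694,94),(632,27),(638,162))])
print('A',at('wrist',366/1.5,136/1.5,85,c))
for n,u,v in(('top',371.5/1.5,355/1.5),('scene',357/1.5,245/1.5)):print(at(n,u,v,85))
# crop top beam ends
for u,v in((268,71),(527,62)):print(at('top',95+u/2.75,145+v/2.75, 95 if u<300 else 57))
```

```text
[454.4 -31.4  85. ] [array([616.9, 100.1,  95. ]), array([574.8,  94.4,  95. ]), array([666.4, 108.3,  95. ]), array([615.5, 146.4,  95. ]), array([618.1,  55.3,  95. ])]
A [444.1  62.9  85. ]
[454.  -32.1  85. ]
[456.6 -32.9  85. ]
[618.5 100.7  95. ]
[ 627.6 -135.2   57. ]
```

>>> step_arm(plan=[[[-2,-2,41,0,1],[-2,-2,82,0,1],[-2,-2,120,0,1],[-2,-2,145,0,1],[-2,-2,145,0,1],[-2,-2,145,0,-1],[-2,-2,145,0,-1],[-2,-2,145,0,-1]]])

```text
t: 2.15
eef_pos: [454.4, -36.3, 41.3]
tcp_rot: [3.139, 0.001, 1.565]
ft_force: [-0.7, 0.7, 0.6]
opening: 0.845
grip_force: 0.0
```

>>> step_arm(plan=[[[0,0,0,0,-1],[0,0,0,0,-1],[0,0,0,0,-1]]])

```text
t: 2.4
eef_pos: [454.0, -35.9, 40.4]
tcp_rot: [3.14, 0.0, 1.565]
ft_force: [0.1, 0.0, -0.2]
opening: 0.638
grip_force: 0.0
```

>>> step_arm(plan=[[[4,1,0,0,-0.5],[4,1,0,0,0.3],[4,1,0,0,-1],[4,1,0,0,-1],[4,1,0,0,-1],[4,1,0,0,-1]]])

```text
t: 2.9
eef_pos: [454.8, -31.7, 39.7]
tcp_rot: [3.141, 0.0, 1.565]
ft_force: [0.4, 3.2, 3.6]
opening: 0.583
grip_force: 30.0
```

>>> step_arm(plan=[[[0,0,-30,0,-1],[0,0,-70,0,-1],[0,0,-110,0,-1],[25,30,-130,0,-1],[50,60,-130,0,-1],[80,95,-130,0,-1],[110,130,-130,0,-1],[130,155,-130,0,-1]]])

```text
t: 3.57
eef_pos: [611.1, 98.8, 169.1]
tcp_rot: [-3.14, 0.0, 1.565]
ft_force: [0.6, -0.8, -3.2]
opening: 0.588
grip_force: 30.0
```

>>> step_arm(plan=[[[6,8,0,0,-1],[6,8,0,0,-1],[6,8,0,0,-1],[6,8,0,0,-1],[6,8,0,0,-1]]])

```text
t: 3.98
eef_pos: [617.6, 102.4, 169.5]
tcp_rot: [-3.141, 0.0, 1.564]
ft_force: [-0.3, -0.0, -3.5]
opening: 0.588
grip_force: 30.0
```

Run:
```python
from h import *
s=env.state();c=env.get_calibration('wrist');snap('wrist','w2',s=1.5);snap('scene','s2')
im=cv2.imread('pics/s2_full.png')[115:265,225:365];cv2.imwrite('pics/s2.png',cv2.resize(im,None,fx=4,fy=4,interpolation=cv2.INTER_CUBIC))
print(s['t'],s['eef_pos'],s['tcp_rot'],s['ft_force'],s['moment'])
```

```text
3.9833 [617.55544856 102.37950441 169.5073691 ] [-3.14064950e+00  2.64824828e-04  1.56424268e+00] [-0.32919457 -0.03110471 -3.52310719] [-0.01805607 -0.11075292  0.02397726]
```

View pics/s2.png

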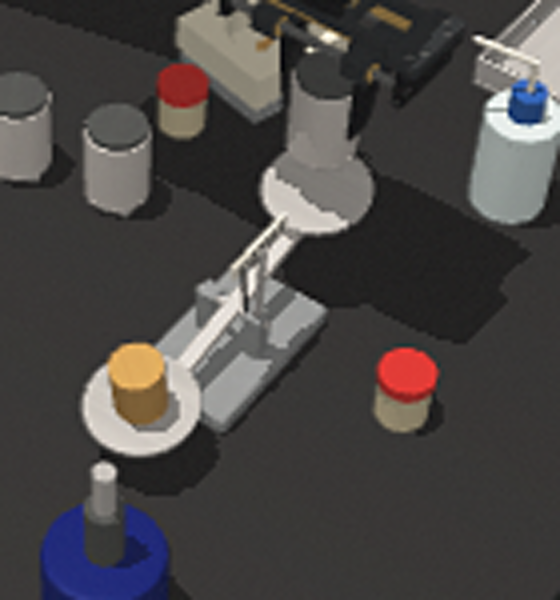

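Scene view: the cup hangs upright over the empty pan, and the beam is at its stop. I'll lower it gently to the level height.

>>> step_arm(plan=[[[1.5,0.5,10,0,-1],[1.5,0.5,20,0,-1],[1.5,0.5,25,0,-1],[1.5,0.5,28,0,-1],[1.5,0.5,31,0,-1],[1.5,0.5,34,0,-1],[1.5,0.5,37,0,-1],[1.5,0.5,40,0,-1]]])

```text
t: 4.75
eef_pos: [619.2, 104.9, 129.7]
tcp_rot: [3.141, -0.0, 1.565]
ft_force: [-1.2, 1.2, -1.5]
opening: 0.586
grip_force: 30.0
```

>>> step_arm(plan=[[[0,0,2,0,-1],[0,0,4,0,-1],[0,0,6,0,-1],[0,0,8,0,-1],[0,0,10,0,-1],[0,0,11,0,-1],[0,0,11,0,-1],[0,0,11,0,-1]]])

```text
t: 5.42
eef_pos: [618.9, 104.7, 118.6]
tcp_rot: [-3.142, 0.0, 1.565]
ft_force: [0.5, 1.4, -0.8]
opening: 0.588
grip_force: 30.0
```

Run:
```python
from h import *
s=env.state();snap('scene','s3')
im=cv2.imread('pics/s3_full.png')[115:265,225:365];cv2.imwrite('pics/s3.png',cv2.resize(im,None,fx=4,fy=4,interpolation=cv2.INTER_CUBIC))
print(s['t'],s['eef_pos'],s['tcp_rot'],s['ft_force'],s['moment'])
```

```text
5.4167 [618.92738885 104.71860369 118.61161435] [-3.14156313e+00  1.34298324e-04  1.56519083e+00] [ 0.45256525  1.44121049 -0.76226558] [ 0.3459484  -0.09650404  0.01188097]
```

View pics/s3.png

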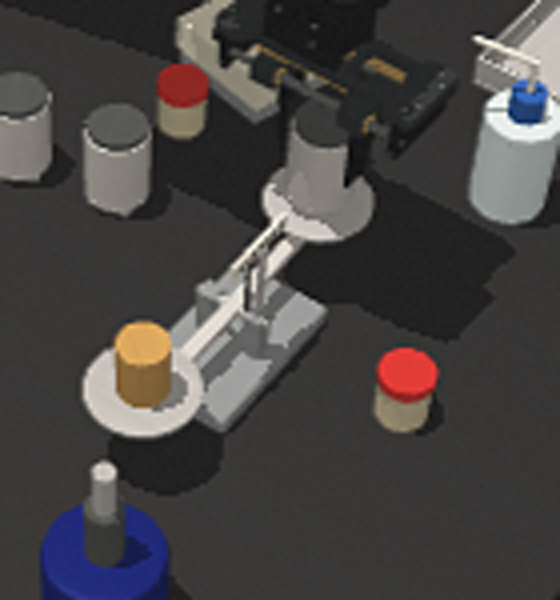

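The view shows the cup on the pan at (322,185) with the beam almost level. I'll go down the last 2.5 mm and release.

>>> step_arm(plan=[[[0,0,1.5,0,-1],[0,0,2.5,0,-1],[0,0,2.5,0,-1],[0,0,2.5,0,0.3],[0,0,2.5,0,0.5],[0,0,2.5,0,1],[0,0,2.5,0,1],[0,0,2.5,0,1]]])

```text
t: 6.13
eef_pos: [619.0, 104.6, 116.2]
tcp_rot: [3.141, 0.0, 1.565]
ft_force: [-0.7, 0.1, -0.3]
opening: 0.877
grip_force: 0.0
```

>>> step_arm(plan=[[[0,0,0,0,1],[0,0,0,0,1],[0,0,0,0,1],[0,0,-30,0,1],[0,0,-70,0,1],[0,0,-100,0,1],[0,0,-100,0,1],[0,0,-100,0,1]]])

```text
t: 6.8
eef_pos: [619.4, 104.8, 217.7]
tcp_rot: [3.138, -0.0, 1.565]
ft_force: [0.5, 0.8, 0.3]
opening: 0.998
grip_force: 0.0
```

>>> step_arm(plan=[[[0,0,0,0,1],[0,0,0,0,1],[0,0,0,0,1],[0,0,0,0,1],[0,0,0,0,1],[0,0,0,0,1],[0,0,0,0,1],[0,0,0,0,1]]])

```text
t: 7.47
eef_pos: [618.9, 104.7, 216.0]
tcp_rot: [-3.141, 0.0, 1.565]
ft_force: [-0.2, -0.1, 0.0]
opening: 1.0
grip_force: 0.0
```

Run:
```python
from h import *
s=env.state();c=env.get_calibration('wrist');snap('wrist','w4');snap('scene','s4')
import pickle;pickle.dump(c,open('w4.pkl','wb'))
a=cv2.resize(cv2.imread('pics/s4_full.png')[115:265,225:365],None,fx=4,fy=4,interpolation=cv2.INTER_CUBIC)
cv2.imwrite('pics/s4.png',a)
print(s['t'],s['eef_pos'],s['tcp_rot'],s['ft_force'])
# weight pan rim / brass-weight height for tilt: predicted brass-top pixel in scene vs tilt
ang=np.deg2rad(2.2);piv=np.array([622.6,-14.8,55]);ey=np.array([-np.sin(ang),np.cos(ang),0]);ez=np.array([0,0,1.])
for t in(-.16,-.08,-.04,0,.04,.08,.16):
    f=lambda y,h:piv+y*(np.cos(t)*ey-np.sin(t)*ez)+h*(np.cos(t)*ez+np.sin(t)*ey)
    g=lambda p:((pix('scene',p)-[225,115])*4).round()
    print(t,'brass top',g(f(-120,73)),'pan',g(f(-120,21)),'+pan',g(f(120,21)),'lid',g(f(120,106)))
```

```text
7.4667 [618.91388664 104.73453767 215.98618552] [-3.14143845e+00  1.14936045e-04  1.56514647e+00] [-0.15103007 -0.08935067  0.04752634]
-0.16 brass top [131. 362.] pan [137. 398.] +pan [313. 184.] lid [312. 116.]
-0.08 brass top [135. 349.] pan [138. 390.] +pan [314. 190.] lid [318. 118.]
-0.04 brass top [138. 342.] pan [138. 385.] +pan [314. 194.] lid [320. 119.]
0 brass top [140. 335.] pan [139. 381.] +pan [314. 197.] lid [323. 120.]
0.04 brass top [142. 328.] pan [140. 376.] +pan [314. 201.] lid [325. 122.]
0.08 brass top [145. 322.] pan [141. 371.] +pan [314. 204.] lid [328. 124.]
0.16 brass top [151. 308.] pan [143. 360.] +pan [313. 212.] lid [331. 129.]
```

View pics/s4.png

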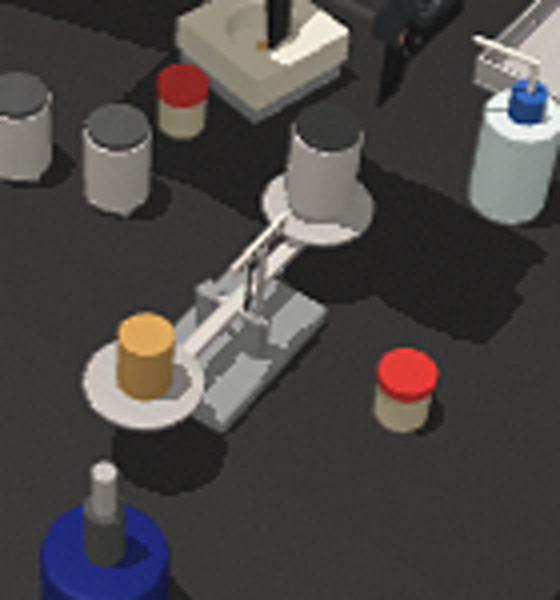

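Brass top face is at about (146,333), against (137,366) at the stop, so the beam is close to level. I need subpixel precision, so I'll compare brass centroids against the known −0.16 frames.

```bash
cat > tilt.py <<'E'
from h import *
def brass(im,box):
    x0,y0,x1,y1=box;h=cv2.cvtColor(im[y0:y1,x0:x1],cv2.COLOR_BGR2HSV)
    b=(h[...,0]>8)&(h[...,0]<28)&(h[...,1]>110)&(h[...,2]>60)
    top=b&(h[...,2]>190); f=lambda m:(np.argwhere(m).mean(0)[::-1]+[x0,y0]).round(2)
    ys=np.argwhere(b)[:,0]; return f(b),f(top),b.sum(),top.sum()
S=(240,180,280,230);T=(270,145,310,185)
env.read_camera('scene');a=np.mean([env.read_camera('scene') for _ in range(3)],0).astype('uint8')
b=np.mean([env.read_camera('top') for _ in range(3)],0).astype('uint8')
cv2.imwrite('pics/s5.png',a);cv2.imwrite('pics/t5.png',b)
print('t',env.state()['t'])
for n,f,bx in(('scene','scene0_full',S),('scene','s2_full',S),('scene','s4_full',S),('scene','s5',S),('top','top0_full',T),('top','t5',T)): print(f,brass(cv2.imread(f'pics/{f}.png'),bx))
ang=np.deg2rad(2.2);piv=np.array([622.6,-14.8,55]);ey=np.array([-np.sin(ang),np.cos(ang),0]);ez=np.array([0,0,1.])
for t in(-.16,-.08,-.04,-.02,0,.02,.04,.08):
    f=lambda y,h:piv+y*(np.cos(t)*ey-np.sin(t)*ez)+h*(np.cos(t)*ez+np.sin(t)*ey)
    print(t,*[pix(n,f(-120,h)) for n in('scene','top') for h in(47,73)])
E
python3 tilt.py
```

```text
t 7.9167
scene0_full (array([259.05, 210.29]), array([258.46, 206.09]), np.int64(243), np.int64(123))
s2_full (array([259.08, 210.27]), array([258.46, 206.09]), np.int64(242), np.int64(123))
s4_full (array([260.84, 203.41]), array([261.13, 198.31]), np.int64(269), np.int64(110))
s5 (array([260.84, 203.41]), array([261.18, 198.33]), np.int64(269), np.int64(109))
top0_full (array([289.94, 164.69]), array([291.38, 163.75]), np.int64(253), np.int64(202))
t5 (array([287.24, 163.08]), array([287.42, 162.62]), np.int64(233), np.int64(219))
-0.16 [258.6 210.1] [257.8 205.4] [289.7 166. ] [292.4 164.2]
-0.08 [259.1 207.4] [258.8 202.2] [289.  165.4] [290.9 163.7]
-0.04 [259.5 206. ] [259.4 200.5] [288.6 165.1] [290.  163.4]
-0.02 [259.7 205.3] [259.7 199.7] [288.3 165. ] [289.5 163.2]
0 [259.9 204.6] [260.  198.8] [288.  164.9] [289.  163.1]
0.02 [260.1 203.8] [260.3 198. ] [287.7 164.7] [288.4 163. ]
0.04 [260.3 203.1] [260.6 197.1] [287.4 164.6] [287.9 162.9]
0.08 [260.8 201.6] [261.3 195.4] [286.7 164.3] [286.7 162.6]
```

All the indicators put the tilt at about +0.03 to +0.04, and the earlier wrist load of about 3.6 N agrees. The cup is heavier, so it goes to the square drive. I'll regrasp it.

>>> step_arm(plan=[[[2,0,35,0,1],[2,0,70,0,1],[2,0,95,0,1],[2,0,104,0,1],[2,0,104,0,1],[2,0,104,0,1],[2,0,104,0,0.3],[2,0,104,0,0.3]]])

```text
t: 8.58
eef_pos: [619.7, 106.8, 113.9]
tcp_rot: [3.139, -0.0, 1.565]
ft_force: [1.1, 0.1, 0.6]
opening: 0.913
grip_force: 0.0
```

>>> step_arm(plan=[[[0,0,0,0,0.3],[0,0,0,0,0.3],[0,0,0,0,-1],[0,0,0,0,-1],[0,0,0,0,-1],[0,0,0,0,-1],[0,0,0,0,-1]]])

```text
t: 9.17
eef_pos: [619.0, 106.8, 112.1]
tcp_rot: [3.142, 0.0, 1.565]
ft_force: [-0.0, 0.7, -0.2]
opening: 0.582
grip_force: 30.0
```

>>> step_arm(plan=[[[0,0,-4,0,-1],[0,0,-9,0,-1],[0,0,-15,0,-1],[0,0,-22,0,-1],[0,0,-35,0,-1],[0,0,-70,0,-1],[0,-30,-78,0,-1],[12,-70,-78,0,-1]]])

```text
t: 9.83
eef_pos: [551.0, 118.1, 192.6]
tcp_rot: [3.136, -0.0, 1.563]
ft_force: [-0.7, 1.3, -3.6]
opening: 0.587
grip_force: 30.0
```

>>> step_arm(plan=[[[20,-40,0,0,-1],[40,-80,0,0,-1],[40,-104,0,0,-1],[40,-104,0,0,-1],[40,-104,0,0,-1],[40,-104,0,0,-1]]])

```text
t: 10.33
eef_pos: [445.9, 159.9, 190.8]
tcp_rot: [3.14, -0.0, 1.565]
ft_force: [-0.0, 0.0, -3.9]
opening: 0.584
grip_force: 30.0
```

Run:
```python
from h import *
import pickle
s=env.state();c=env.get_calibration('wrist');snap('wrist','w6',s=1.5);pickle.dump(c,open('w6.pkl','wb'))
print(s['t'],s['eef_pos'],s['tcp_rot'],s['ft_force'],s['moment'],s['opening'],pix('wrist',[443,268,55],c)*1.5)
```

```text
10.3333 [445.92032294 159.85591309 190.784025  ] [ 3.14009348e+00 -2.87017733e-04  1.56532079e+00] [-2.93372770e-02  2.22687050e-03 -3.87551492e+00] [-0.0067718  -0.1269757   0.01272279] 0.5841035510437641 [382.05 117.15]
```

View pics/w6.png

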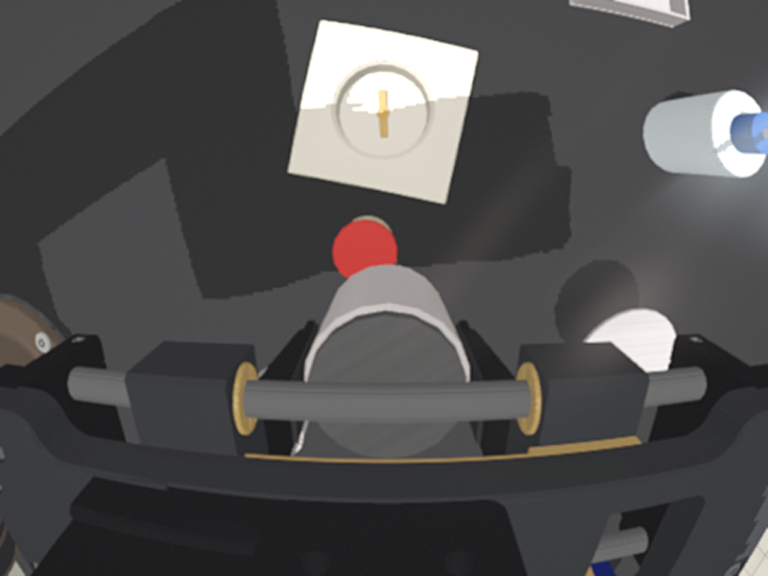

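Wrist view: the square drive's well rim is centred at (383,110). The dog runs from (383,91) to (384,137), close to world y. Wrist load is 3.9 N, which also says heavier.

Run:
```python
from h import *
import pickle;c=pickle.load(open('w6.pkl','rb'))
f=lambda u,v,z:at('wrist',u/1.5,v/1.5,z,c)
print('rim',[f(u,v,55) for u,v in((334,110),(432,110),(383,63),(383,158),(383,110))])
print('dog',[f(u,v,31) for u,v in((383,91),(384,137),(383.5,114))])
print('corners',[f(u,v,55) for u,v in((320,20),(478,52),(446,204),(288,173))], np.mean([f(u,v,55) for u,v in((320,20),(478,52),(446,204),(288,173))],0))
print('cup lid',f(388,388,236))
```

```text
rim [array([410.3, 273.7,  55. ]), array([476.9, 273.2,  55. ]), array([443.8, 306.5,  55. ]), array([443.5, 239.7,  55. ]), array([443.6, 273. ,  55. ])]
dog [array([443.5, 290.6,  31. ]), array([444.1, 255.9,  31. ]), array([443.8, 273.2,  31. ])]
corners [array([400.2, 340.3,  55. ]), array([509.4, 316.6,  55. ]), array([486.8, 208.1,  55. ]), array([377.6, 230.9,  55. ])] [443.5   273.975  55.   ]
cup lid [445.9 164.5 236. ]
```

>>> step_arm(plan=[[[40,-1,0,0,-1],[80,-2,0,0,-1],[111.5,-3,10,0,-1],[111.5,-3,40,0,-1],[111.5,-3,70,0,-1],[111.5,-3,85,0,-1],[111.5,-3,85,0,-1],[111.5,-3,85,0,-1]]])

```text
t: 11.05
eef_pos: [443.6, 271.0, 104.6]
tcp_rot: [-3.14, 0.001, 1.564]
ft_force: [0.2, 0.2, -3.4]
opening: 0.583
grip_force: 30.0
```

Run:
```python
from h import *
import pickle
s=env.state();c=env.get_calibration('wrist');snap('wrist','w7');snap('scene','s7');pickle.dump(c,open('w7.pkl','wb'))
a=cv2.resize(cv2.imread('pics/w7_full.png')[120:320,150:370],(440,400),interpolation=cv2.INTER_CUBIC)
b=cv2.resize(cv2.imread('pics/s7_full.png')[70:170,240:330],(360,400),interpolation=cv2.INTER_CUBIC)
cv2.imwrite('pics/ws7.png',np.hstack([a,b]))
print(s['t'],s['eef_pos'],s['tcp_rot'],s['ft_force'],s['moment'],s['opening'])
```

```text
11.05 [443.57652714 271.03647499 104.63275659] [-3.14026853e+00  6.84517127e-04  1.56445046e+00] [ 0.18357566  0.19432181 -3.38103744] [-0.06503765 -0.10179269  0.0005908 ] 0.5832994464454977
```

View pics/ws7.png

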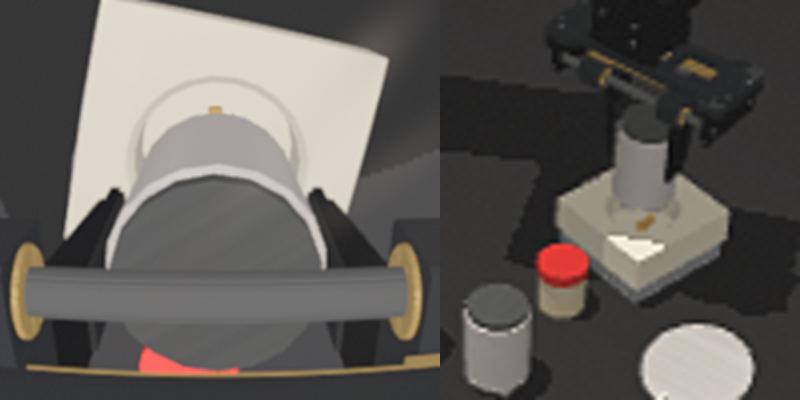

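Left: the well rim's top edge is at (214,77) and the cup is centred on it sideways. Right: the cup hangs upright over the well. I'll check y from the rim's far edge.

Run:
```python
from h import *
import pickle;c=pickle.load(open('w7.pkl','rb'))
f=lambda u,v,z:at('wrist',150+u/2,120+v/2,z,c)
print(f(214,77,55),f(127,160,55),f(300,160,55),'dog end',f(215,107,31),'cup bottom far edge',f(215,114,65))
```

```text
[442.6 308.8  55. ] [408.4 276.4  55. ] [476.  276.1  55. ] dog end [442.9 292.3  31. ] cup bottom far edge [443.  296.8  65. ]
```

Run:
```python
from h import *
import pickle;c=pickle.load(open('w7.pkl','rb'))
f=lambda u,v,z:at('wrist',150+u/2,120+v/2,z,c)
print('edge z73',f(215,114,73),'lid far edge z150',f(215,178,150),'lid near',f(215,371,150),ray('wrist',256,189,c))
b=cv2.imread('pics/t5.png')
hsv=cv2.cvtColor(b[225:265,105:155],cv2.COLOR_BGR2HSV);m=(hsv[...,0]>8)&(hsv[...,0]<28)&(hsv[...,1]>110)
p=np.argwhere(m).mean(0)[::-1]+[105,225];print('top dog',p,at('top',*p,31),m.sum())
```

```text
edge z73 [443.  298.5  73. ] lid far edge z150 [443.2 300.9 150. ] lid near [442.9 247.7 150. ] (array([443.78944381, 343.15386851, 275.85354561]), array([-0.00897335, -0.25396605, -0.96717151]))
top dog [nan nan] [nan nan nan] 0<stdin>:7: RuntimeWarning: Mean of empty slice.
  ret = um.true_divide(
```

>>> step_arm(plan=[[[3.5,-1,0,0,-1],[3.5,-1,4,0,-1],[3.5,-1,8,0,-1],[3.5,-1,12,0,-1],[3.5,-1,16,0,-1],[3.5,-1,16,0,-1]]])

```text
t: 11.65
eef_pos: [441.7, 274.5, 88.3]
tcp_rot: [-3.141, 0.001, 1.565]
ft_force: [-1.0, -0.9, -3.9]
opening: 0.585
grip_force: 30.0
```

>>> step_arm(plan=[[[0,1,3,0,-1],[0,1,6,0,-1],[0,1,9,0,-1],[0,1,12,0,-1],[0,1,14,0,-1],[0,1,14,0,-1]]])

```text
t: 12.15
eef_pos: [442.8, 274.6, 74.6]
tcp_rot: [-3.141, 0.0, 1.565]
ft_force: [1.5, -0.2, -3.9]
opening: 0.591
grip_force: 30.0
```

>>> step_arm(plan=[[[0,0,0.5,0,-1],[0,0,1,0,-1],[0,0,1.5,0,-1],[0,0,2,0,-1],[0,0,2,0,-1]]])

```text
t: 12.57
eef_pos: [443.0, 274.7, 73.1]
tcp_rot: [3.142, 0.0, 1.565]
ft_force: [1.1, -0.0, -3.5]
opening: 0.585
grip_force: 30.0
```

>>> step_arm(plan=[[[0,0,0.5,0,-1],[0,0,1,0,-1],[0,0,1.5,0,-1],[0,0,2,0,-1],[0,0,2,0,-1]]])

```text
t: 12.98
eef_pos: [443.0, 274.7, 71.3]
tcp_rot: [3.141, 0.0, 1.565]
ft_force: [-1.9, -0.4, 1.9]
opening: 0.586
grip_force: 30.0
```

Contact with the dog at light force. Next I'll press 0.5 mm more and turn.

>>> step_arm(plan=[[[0,0,0.5,0,-1],[0,0,0.6,4,-1],[0,0,0.6,8,-1],[0,0,0.6,12,-1],[0,0,0.6,16,-1],[0,0,0.6,20,-1],[0,0,0.6,24,-1],[0,0,0.6,24,-1]]])

```text
t: 13.65
eef_pos: [442.9, 274.8, 70.4]
tcp_rot: [3.141, -0.0, 1.143]
ft_force: [1.2, 0.1, -3.9]
opening: 0.586
grip_force: 30.0
```

Run:
```python
from h import *
s=env.state();print(s['ft_force'],s['moment'],s['tcp_rot'])
```

```text
[ 1.21446081  0.05288915 -3.87375544] [-0.05383527 -0.14890809 -0.00399821] [ 3.14145431e+00 -6.41393204e-05  1.14326716e+00]
```

>>> step_arm(plan=[[[0,0,0.5,0,-1],[0,0,1,0,-1],[0,0,1.5,0,-1],[0,0,1.5,0,-1]]])

```text
t: 13.98
eef_pos: [443.0, 274.7, 68.8]
tcp_rot: [-3.142, 0.0, 1.147]
ft_force: [-0.0, -0.2, -3.3]
opening: 0.589
grip_force: 30.0
```

It's engaged: 2.5 mm below the dog contact height with no push. Lowering to the floor.

>>> step_arm(plan=[[[0,0,0.8,0,-1],[0,0,1.6,0,-1],[0,0,2.2,0,-1],[0,0,2.6,0,-1],[0,0,2.6,0,-1]]])

```text
t: 14.4
eef_pos: [443.0, 274.7, 66.3]
tcp_rot: [3.141, 0.0, 1.146]
ft_force: [1.0, 0.9, -3.9]
opening: 0.586
grip_force: 30.0
```

>>> step_arm(plan=[[[0,0,0.3,0,-1],[0,0,0.6,0,-1],[0,0,0.6,0,-1]]])

```text
t: 14.65
eef_pos: [443.0, 274.7, 66.0]
tcp_rot: [3.141, -0.0, 1.146]
ft_force: [-1.0, 0.4, 1.0]
opening: 0.583
grip_force: 30.0
```

Floor contact at the expected height, 5–6 mm below the dog contact. Release and retreat.

>>> step_arm(plan=[[[0,0,0.2,0,-1],[0,0,0.2,0,0.3],[0,0,0.2,0,0.5],[0,0,0.2,0,1],[0,0,0.2,0,1],[0,0,0.2,0,1],[0,0,0.2,0,1],[0,0,0.2,0,1]]])

```text
t: 15.32
eef_pos: [443.0, 274.7, 65.6]
tcp_rot: [3.142, 0.0, 1.146]
ft_force: [0.1, 1.0, -0.3]
opening: 0.983
grip_force: 0.0
```

>>> step_arm(plan=[[[0,0,0,0,1],[0,0,-20,0,1],[0,0,-50,0,1],[0,0,-90,0,1],[0,0,-130,0,1],[-40,0,-150,0,1],[-80,0,-150,0,1],[-80,0,-150,0,1]]])

```text
t: 15.98
eef_pos: [407.3, 198.4, 216.8]
tcp_rot: [3.141, 0.0, 1.146]
ft_force: [0.8, 0.9, 0.3]
opening: 0.994
grip_force: 0.0
```

Run:
```python
from h import *
s=env.state();c=env.get_calibration('wrist');snap('wrist','w8');snap('scene','s8')
a=cv2.resize(cv2.imread('pics/w8_full.png')[20:220,150:370],(440,400),interpolation=cv2.INTER_CUBIC)
b=cv2.resize(cv2.imread('pics/s8_full.png')[70:170,240:330],(360,400),interpolation=cv2.INTER_CUBIC)
cv2.imwrite('pics/ws8.png',np.hstack([a,b]))
print(s['t'],s['eef_pos'],s['ft_force'],s['opening'])
for z in (110,116): print(z,(pix('scene',[443.5,272.5,z])-[240,70])*4,(pix('wrist',[443.5,272.5,z],c)-[150,20])*2)
```

```text
15.9833 [407.34170346 198.42059469 216.76061748] [0.82423896 0.88920761 0.29250239] 0.9942381837055467
110 [204.  155.2] [222.2 162.6]
116 [204.8 150. ] [222.2 162.2]
```

View pics/ws8.png

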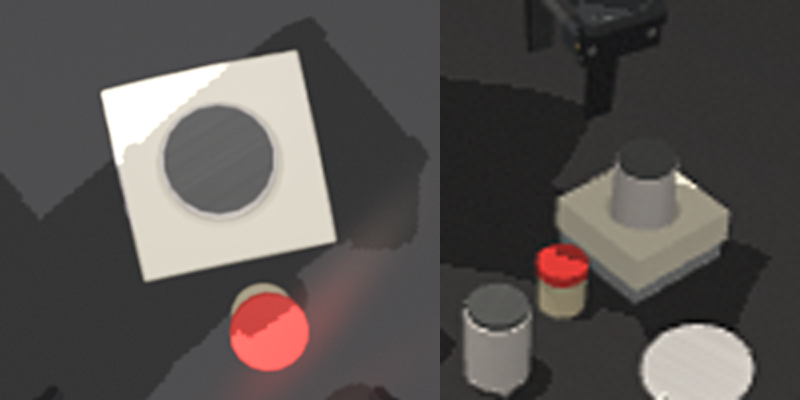

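Lid at (208,158) in the scene crop, against (204,155) predicted for fully home. The cup stands upright in the square well with the gripper clear. Handing in.

```bash
python3 -c "
from cell import env
print(env.job_done())"
```

```text
the job is handed in; nothing more can be done
None
```

The cup tilted the beam to about +0.03 to +0.04 rad, so it is heavier than the brass weight. It now stands fully home and upright in the square drive, released, and the job is handed in.

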